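# Slide the battery box home in its charging dock and start the charge

### The job

Push the tall blue battery box along the bench, low at its black base so that it slides without tipping, until it sits fully home against the back stop of the charging dock; then press the dock's green button down to start the charge. Do not lift or tip the box, and leave the green-lidded pot, the clip box and the black loupe where they are.

Things in the scene. Friction and masses are not known exactly. Their poses are not given: they have to be found in the camera images.
- battery_box: Loose top-heavy battery box, 0.7 to 1 kg. Origin: centre of its underside; x points to the dock end, z up. Black solid skid below, 128 (x) x 150 (y) x 30 high mm. Blue case with grey lid on the skid's far part: x -15 to +63 mm, 148 wide, up to z 192; carrying handle on top to 229. Pushed on the skid it slides (about 4 to 20 N); pushed forward at half height or above it tips over.
- push_edge (a point): Middle of the battery box's near vertical skid edge (150 mm wide, yellow strip), 15 mm above the bench: body x = -64 mm. Same axes as the box. The skid sticks out 49 mm in front of the case here, as a step 30 mm high.
- box_front (a point): Bottom middle of the battery box's far end, which meets the dock's back stop: body x = +64 mm. Same axes as the box.
- dock_stop (a point): On the bench, middle of the front face of the fixed dock's grey back stop (206 wide, 75 high mm); x points into the stop (way of entry), z up. No floor. Grey guide rails 26 mm high, 160 mm apart inside, run 45 mm out; then orange flares 26 high widen to a 195 mm mouth 78 mm from the stop. Home, box_front is at this point and the near 50 mm of the skid stick out of the mouth.
- start_button_top (a point): Centre of the top of the green push button (34 mm across) on its pod on the dock, to the right of the mouth: 110 mm out from the stop and 170 mm to the right of the entry line. The pod is 75 x 75 mm, 22 mm high.
- start_button (a joint): Travel of the green button in m: 0 up, 0.006 fully down (5 N); it springs back. It counts as pressed beyond 0.004.
- pot_green: Loose small pot with a green lid, 52 mm across, 50 mm high; origin at the centre of its underside. A bystander.
- clip_box: Loose clear box of coloured clips, 75 x 75 x 55 mm; origin at the centre of its underside. A bystander.
- loupe: Loose black eye loupe, 35 mm across, 27 mm high; origin at the centre of its underside. A bystander.
Mind the look-alikes: they are no part of the job. There is more than one size of the battery_box; the one meant has the size given above.

How it is judged:
On the way, in this order (a step that is already met when the one before it is completed fails the run):
1. the battery box stands fully home in the dock (x of box_front in the frame of dock_stop above -0.006 m and horizontal distance between box_front and dock_stop below 0.01 m and angle between the x axis of box_front and the x axis of dock_stop, either way round below 0.06 rad), for 0.3 s.
2. the green button is pressed down (value of joint start_button above 0.004 m), for 0.05 s.
At the end, for the whole second after the job is handed in: The battery box stands upright and still on the bench inside the dock, its far end within 6 mm of the back stop (10 mm in all horizontally) and square to it within 0.06 rad; the button has been pressed beyond 4 mm after that, and let go (all of step 1 and angle between battery_box's own z axis and vertical below 0.03 rad and linear speed of battery_box below 0.01 m/s and value of joint start_button below 0.002 m); the robot touches nothing.
It fails at once if the battery box is tipped more than about 8 degrees (angle between battery_box's own z axis and vertical above 0.14 rad).
It fails at once if the battery box is lifted (height (world z) of battery_box above 0.012 m).
It fails at once if the pot is moved more than 25 mm (distance of pot_green from where it was at the start of the episode above 0.025 m).
It fails at once if the clip box is moved more than 25 mm (distance of clip_box from where it was at the start of the episode above 0.025 m).
It fails at once if the loupe is moved more than 25 mm (distance of loupe from where it was at the start of the episode above 0.025 m).
It also fails if it takes over 61 s, if anything falls off the work surface, if the arm or the gripper's body presses on something with over 40 N, if the wrist force passes 120 N, or if a joint passes its speed limit or range.

### The arm

A 6-joint arm with a two-finger parallel gripper is mounted at the origin on a cart in front of the work surface, level with it; the furniture and walls round the work are solid. World frame = base frame: x ahead of the robot, y to its left, z up, the work surface at z = 0. Lengths are in m, angles in rad, forces in N, time in s.
With the tool pointing down it reaches from about 0.375 to 0.9 m from the base axis. Payload 3.1 kg.
Tool frame: the origin (TCP) lies at the very end of the fingers, on their centre line; the grasp point (between the pads) lies 19 mm behind it; z points along the fingers, y is the line along which they close (so a half turn about z gives the same grasp; the last joint's range is limited). The gripper opens to 87 mm and grips with 3 to 60 N. Pads are 19 mm wide; open, the fingers measure 117 mm over their backs; the gripper's body (75 mm by 190 mm) begins 51 mm behind the grasp point.
Start: joints at [-1.391, 0.527, 1.433, -0, 1.181, -0.178], TCP at [0.219, -0.585, 0.202] pointing down, gripper open.
Joint ranges: [-3.08, 3.08], [-0.75, 2.2], [0.22, 2.44], [-1.43, 4.57], [0, 2.65], [-2.85, 2.85]. Speed limits (rad/s): [2.79, 2.79, 3.14, 3.14, 3.14, 3.14].

### API

Orientations are given as a unit quaternion [x, y, z, w].
In Python, from rig import status, viewer, robot gives the robot as it stands.
- The arm moves only by the tool arm_command, never from a script. Its arguments are lists of equal length, an entry for each row: "delta_rot": the turn, a rotation vector about the tool's x, y, z in degrees, a list of three; "delta_pos": the shift along the tool's x, y, z in m, a list of three; "gripper": the closure, from -1 (fully open) to 1 (shut). In form: {"delta_rot": [[rx, ry, rz], ...], "delta_pos": [[dx, dy, dz], ...], "gripper": [gripper, ...]}. A call has 1 to 12 rows; each row is the pose to reach, as a shift and turn from the pose commanded when the call began, along the tool's axes at that moment; what a row does not reach only later rows make up. A row lasts 1/12 s, in which the tool goes at most 41.7 mm and 7.16 degrees, less where a joint would pass 70% of its speed; a pose out of reach is approached as far as the arm can. A call with a gripper value outside its range is refused whole. The fingers move at their own pace and stop on an object; "grip_force" is the grip in N (left out, the last holds). Time passes only in rows, so rows that repeat a pose let the fingers close. It gives the time, the measured TCP pose, the force, the opening and the grip force at its end, in the units of the state.
- status.get_obs(): the state, without advancing time (a new reading comes with each control period).
- viewer.camera(name): name is "side" or "top" or "wrist"; returns a dict with "pixels" (400x640x3 uint8, blue, green, red), "fx", "fy", "cx", "cy" (pixels), "k1" (the pictures are not rectified: a ray, as slopes to the right and down, at radius r is drawn at 1 + k1 r^2 times it, then the intrinsics apply), "pose" (4x4, takes a point from camera to world coordinates); the wrist camera has in their place "mount" (4x4, takes a point from camera to tool coordinates, whose origin is the TCP and whose axes are the flange's). Camera axes: x right, y down, z forward; pixel columns grow to the right and rows downward; lengths in m; the calibration is good to about 2 mm. A picture is of the moment at which its call begins: read the wrist's pose just before it. There is no depth.
- robot.hand_in(): hands the job in; it is judged then, once.
The state is a dict: "time": time; "q": joint angles; "joint_velocities": joint speeds; "joint_torque": joint torques, N m; "position": TCP position; "tool_rot": TCP orientation; "ft_force": force on the tool from outside, world axes, zero at the start; "moment": the same for the moment, N m; "grip_width": finger opening in m; "grip_force": force on a finger pad.
Only numpy, scipy, OpenCV 4.12 (cv2) and the standard library are available. Lean on these libraries where they do the work, as an engineer would, in place of code of your own. Each camera call takes 0.05 s, during which the arm holds its last target. There are 200 camera calls.

## Working session

There is one attempt and no reset: what is moved stays moved. The work goes in short steps, Python scripts to look and compute and a tool call to move; the robot and the scene stay as the last step left them, time stands still between calls to the robot, and variables do not carry over. Pictures are saved under pics/ and viewed, at most 10 in all, crops included, and the job is handed in when it is done.

Besides the shell and the picture viewer there is one more tool, called in YAML: its name, and indented under it one key for each argument. arm_command: Moves the arm, as the interface text tells. Its arguments: {"type":"object","properties":{"delta_rot":{"type":"array","items":{"type":"array","items":{"type":"number"}}},"delta_pos":{"type":"array","items":{"type":"array","items":{"type":"number"}}},"gripper":{"type":"array","items":{"type":"number"}},"grip_force":{"type":"number"}},"required":["delta_rot","delta_pos","gripper"]}

```bash
mkdir -p pics
cat > h.py <<'E'
import numpy as np, cv2
from rig import status, viewer, robot
from scipy.spatial.transform import Rotation as R
def cam(n):
    o=status.get_obs(); c=viewer.camera(n)
    if 'pose' not in c:
        T=np.eye(4);T[:3,:3]=R.from_quat(o['tool_rot']).as_matrix();T[:3,3]=o['position'];c['pose']=T@np.array(c['mount'])
    c['pose']=np.array(c['pose']); c['pixels']=np.array(c['pixels'])
    return c
def ray(c,u,v):
    K=np.array([[c['fx'],0,c['cx']],[0,c['fy'],c['cy']],[0,0,1]])
    p=cv2.undistortPoints(np.array([[[u,v]]],float),K,np.array([c['k1'],0,0,0.]))[0,0]
    return c['pose'][:3,3],c['pose'][:3,:3]@np.array([p[0],p[1],1])
def onz(c,u,v,z):
    o,d=ray(c,u,v); return o+d*(z-o[2])/d[2]
E
python3 - <<'E'
from h import *
import pickle
for n in('top','side'):
    c=cam(n);cv2.imwrite(f'pics/{n}0.png',c['pixels']);pickle.dump(c,open(n+'.pkl','wb'));print(n,c['pose'].round(3).tolist())
o=status.get_obs();print(o['position'],o['tool_rot'],o['time'])
E
```

```text
top [[0.015, -0.998, 0.053, 0.464], [-1.0, -0.015, -0.004, 0.019], [0.005, -0.053, -0.999, 1.298], [0.0, 0.0, 0.0, 1.0]]
side [[1.0, -0.003, 0.03, 0.506], [-0.028, -0.469, 0.883, -0.801], [0.012, -0.883, -0.469, 0.502], [0.0, 0.0, 0.0, 1.0]]
[ 0.2187635  -0.58471245  0.20147513] [ 9.84043951e-01  1.77922830e-01 -4.43714480e-06 -9.84461184e-04] 0.1
```

View pics/top0.png

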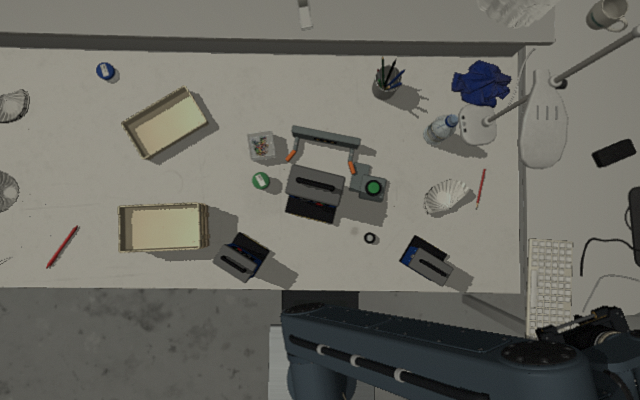

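View pics/side0.png

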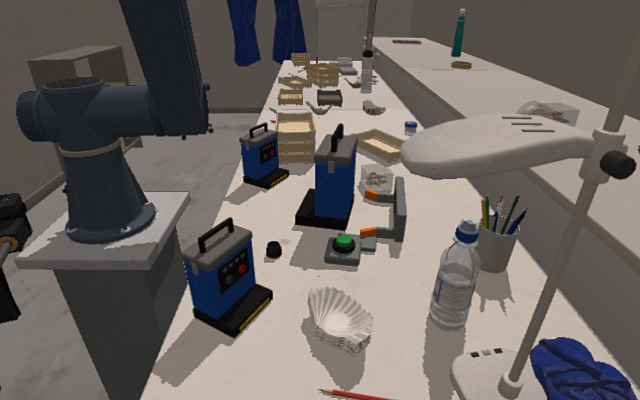

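Top view: three battery boxes stand at (315,190), (243,257) and (428,260). The first is clearly the largest and faces the dock, whose stop is at (326,138) and button at (373,187). The pot is at (260,180), the clip box at (261,147) and the loupe at (370,238). Side view: the tall box is at (330,180) and the other two are smaller. I choose the one at (315,190) and check it in a close crop.

Run:
```python
from h import *
import pickle
c=pickle.load(open('top.pkl','rb'))
cv2.imwrite('pics/crop1.png',cv2.resize(c['pixels'][110:250,240:400],None,fx=4.2,fy=4.2,interpolation=cv2.INTER_CUBIC))
```

```text
(no output)
```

View pics/crop1.png

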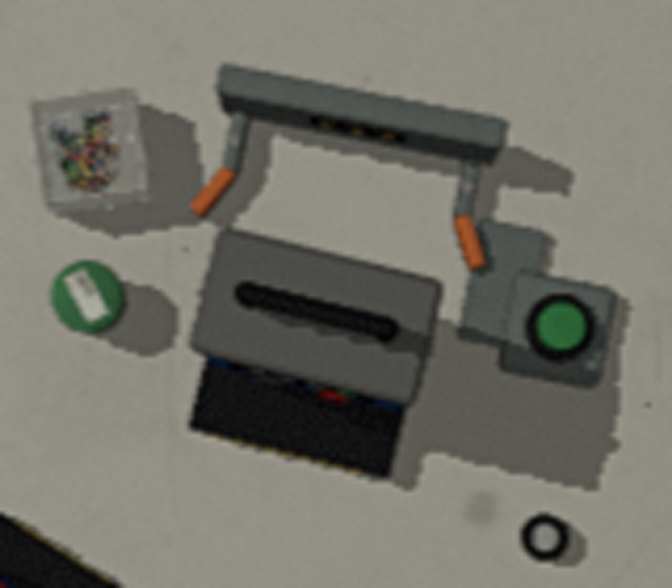

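Run:
```python
from h import *
import pickle
c=pickle.load(open('top.pkl','rb'))
def P(x,y,z): return onz(c,(x+.5)/4.2-.5+240,(y+.5)/4.2-.5+110,z)[:2]
pts=dict(skL=(190,430,.03),skR=(390,477,.03),lidFL=(222,228,.192),lidFR=(440,283,.192),lidNR=(413,403,.192),lidNL=(193,350,.192),
 stBL=(222,66,.075),stBR=(507,122,.075),stFL=(219,95,.075),stFR=(500,150,.075),flL=(195,212,.026),flR=(478,268,.026),jL=(228,172,.026),jR=(463,215,.026),btn=(560,326,.03),pot=(87,297,.05),clip=(92,150,.055),loupe=(545,537,.027))
p={k:P(*v) for k,v in pts.items()}
for k,v in p.items(): print(k,v.round(4))
a=lambda A,B:np.degrees(np.arctan2(*(p[A]-p[B])[::-1]))+90
for A,B in(('skL','skR'),('lidFL','lidFR'),('lidNL','lidNR'),('stBL','stBR'),('stFL','stFR'),('flL','flR'),('jL','jR')): print(A,B,(a(A,B)-180).round(2),np.linalg.norm(p[A]-p[B]).round(4))
# subpixel: green button & orange flares by mask
hsv=cv2.cvtColor(c['pixels'],cv2.COLOR_BGR2HSV)
m=cv2.inRange(hsv,(3,130,90),(18,255,255)); n,l,s,ce=cv2.connectedComponentsWithStats(m)
for i in range(1,n):
    if s[i,4]>15: print('or',s[i],ce[i],onz(c,*ce[i],.026)[:2])
m=cv2.inRange(hsv,(45,90,60),(80,255,255)); n,l,s,ce=cv2.connectedComponentsWithStats(m)
for i in range(1,n):
    if s[i,4]>15: print('gr',s[i],ce[i],onz(c,*ce[i],.03)[:2])
c=pickle.load(open('side.pkl','rb'))
hsv=cv2.cvtColor(c['pixels'],cv2.COLOR_BGR2HSV)
m=cv2.inRange(hsv,(45,90,60),(80,255,255)); n,l,s,ce=cv2.connectedComponentsWithStats(m)
for i in range(1,n):
    if s[i,4]>15: print('side gr',s[i],ce[i],[onz(c,*ce[i],z)[:2].round(4) for z in(.03,.035,.04)])
cv2.imwrite('pics/crop2.png',cv2.resize(c['pixels'][120:280,280:420],None,fx=3.7,fy=3.7,interpolation=cv2.INTER_CUBIC))
```

```text
skL [0.4949 0.1166]
skR [ 0.4634 -0.0272]
lidFL [0.6182 0.0865]
lidFR [ 0.5856 -0.051 ]
lidNR [ 0.5099 -0.035 ]
lidNL [0.5411 0.1032]
stBL [0.7482 0.0956]
stBR [ 0.7119 -0.1039]
stFL [0.7278 0.0973]
stFR [ 0.6922 -0.0992]
flL [0.6527 0.1163]
flR [ 0.6152 -0.0889]
jL [0.6822 0.0929]
jR [ 0.6535 -0.0777]
btn [ 0.5737 -0.148 ]
pot [0.5874 0.1896]
clip [0.6913 0.1877]
loupe [ 0.4221 -0.1389]
skL skR -12.36 0.1472
lidFL lidFR -13.34 0.1413
lidNL lidNR -12.7 0.1417
stBL stBR -10.31 0.2027
stFL stFR -10.26 0.1997
flL flR -10.37 0.2086
jL jR -9.54 0.173
or [286 150  10  11  46] [290.10869565 154.91304348] [0.66874177 0.10421435]
or [348 161   7  13  52] [351.23076923 166.82692308] [ 0.63520892 -0.08205504]
gr [253 172  16  17 107] [260.70093458 180.26168224] [0.58961964 0.19125788]
gr [368 182  11  11  97] [373.09278351 187.17525773] [ 0.57385661 -0.14844869]
side gr [336 235  16  11 126] [343.23015873 239.26984127] [array([ 0.5763, -0.128 ]), array([ 0.5755, -0.1352]), array([ 0.5748, -0.1423])]
```

View pics/crop2.png

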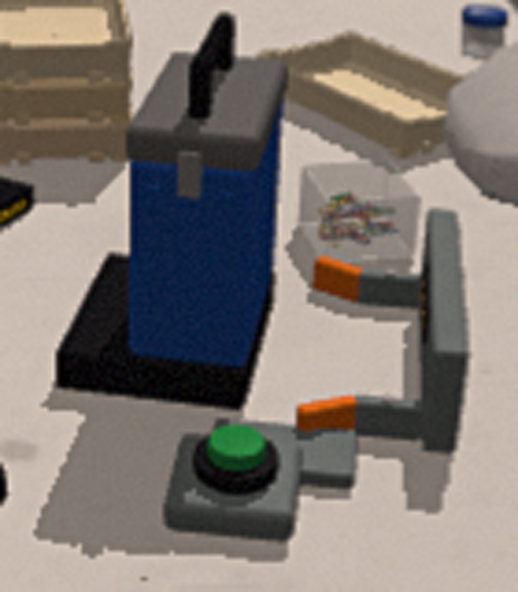

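The crop confirms the choice: tall blue case on a black skid with the step facing the robot, orange flares and stop ahead, green button at right. I'll check clearance to the small box on the left and the camera mount.

Run:
```python
from h import *
import pickle
c=pickle.load(open('top.pkl','rb'))
w=cam('wrist');print(np.array(w['mount']).round(3))
for n,b in(('left',c['pixels'][222:292,205:285]),('right',c['pixels'][225:295,390:465])):
    pass
cv2.imwrite('pics/crop3.png',np.hstack([cv2.resize(c['pixels'][225:290,205:285],None,fx=4.5,fy=4.5,interpolation=cv2.INTER_CUBIC),cv2.resize(c['pixels'][225:290,390:470],None,fx=4.5,fy=4.5,interpolation=cv2.INTER_CUBIC)]))
for u,v in((270,248),(240,238),(242,281),(215,255),(400,255),(440,285)): print(u,v,[onz(c,u,v,z)[:2].round(3).tolist() for z in(.03,.1,.14)])
```

```text
[[-0.001 -0.969 -0.248  0.069]
 [ 1.    -0.001  0.     0.   ]
 [-0.001 -0.248  0.969 -0.182]
 [ 0.     0.     0.     1.   ]]
270 248 [[0.387, 0.159], [0.391, 0.151], [0.393, 0.147]]
240 238 [[0.415, 0.249], [0.418, 0.237], [0.419, 0.229]]
242 281 [[0.288, 0.24], [0.297, 0.228], [0.303, 0.221]]
215 255 [[0.364, 0.322], [0.369, 0.306], [0.372, 0.296]]
400 255 [[0.371, -0.23], [0.377, -0.217], [0.379, -0.209]]
440 285 [[0.285, -0.35], [0.295, -0.329], [0.3, -0.318]]
```

View pics/crop3.png

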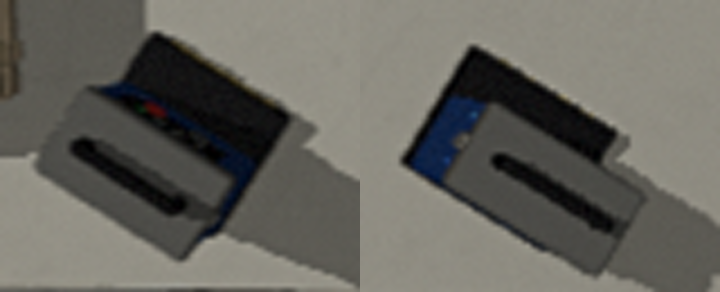

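The wrist camera sits ahead on tool +x, at about the lid's height, so I approach half-turned with the camera facing away from the box.

arm_command:
  delta_rot:
    - [0, 0, 0]
    - [0, 0, 0]
    - [0, 0, -7]
    - [0, 0, -14]
    - [0, 0, -21]
    - [0, 0, -28]
    - [0, 0, -35]
    - [0, 0, -42]
    - [0, 0, -49]
    - [0, 0, -56]
    - [0, 0, -63]
    - [0, 0, -70]
  delta_pos:
    - [0, 0, -0.04]
    - [0, 0, -0.08]
    - [0.02, -0.025, -0.12]
    - [0.04, -0.05, -0.13]
    - [0.065, -0.08, -0.13]
    - [0.09, -0.11, -0.13]
    - [0.115, -0.14, -0.13]
    - [0.14, -0.17, -0.13]
    - [0.165, -0.2, -0.13]
    - [0.19, -0.23, -0.13]
    - [0.21, -0.26, -0.13]
    - [0.235, -0.29, -0.13]
  gripper: [-1, -1, -1, -1, -1, -1, -1, -1, -1, -1, -1, -1]

```text
time: 1.15
position: [0.3371, -0.2295, 0.3322]
tool_rot: [0.702, 0.712, -0.0, -0.0]
ft_force: [-0.0, 0.4, -0.5]
grip_width: 0.0872
grip_force: 0.0
```

```bash
cat >> h.py <<'E'
def go(p,yaw):
    "delta pos and rz (deg) in current tool axes to reach p with tool x at yaw, pointing down"
    o=status.get_obs(); M=R.from_quat(o['tool_rot'])
    T=R.from_euler('ZX',[yaw,180],degrees=True)
    print('t',o['time'],'at',np.round(o['position'],4),'yaw',np.degrees(np.arctan2(M.as_matrix()[1,0],M.as_matrix()[0,0])).round(2),'F',np.round(o['ft_force'],1),'grip',o['grip_width'])
    print('dpos',M.inv().apply(np.array(p)-o['position']).round(4),'drot',(M.inv()*T).as_rotvec(degrees=True).round(2))
E
python3 -c "
from h import *
go([.434,.053,.33],169.7)"
```

```text
t 1.15 at [ 0.3371 -0.2295  0.3322] yaw 90.8 F [-0.   0.4 -0.5] grip 0.08717220698215505
dpos [0.2811 0.1008 0.0022] drot [-1.00e-02 -3.00e-02 -7.89e+01]
```

arm_command:
  delta_rot:
    - [0, 0, -7]
    - [0, 0, -14]
    - [0, 0, -21]
    - [0, 0, -28]
    - [0, 0, -35]
    - [0, 0, -42]
    - [0, 0, -49]
    - [0, 0, -56]
    - [0, 0, -63]
    - [0, 0, -70]
    - [0, 0, -77]
    - [0, 0, -79]
  delta_pos:
    - [0.028, 0.01, 0]
    - [0.056, 0.02, 0]
    - [0.084, 0.03, 0]
    - [0.112, 0.04, 0]
    - [0.14, 0.05, 0]
    - [0.169, 0.06, 0]
    - [0.197, 0.07, 0]
    - [0.225, 0.08, 0]
    - [0.253, 0.09, 0]
    - [0.27, 0.097, 0]
    - [0.281, 0.101, 0]
    - [0.281, 0.101, 0]
  gripper: [-1, -1, -1, -1, -1, -1, -1, -1, -1, -1, -1, -1]

```text
time: 2.15
position: [0.4363, 0.0526, 0.3321]
tool_rot: [0.088, 0.996, 0.001, -0.0]
ft_force: [-0.2, 0.9, -0.0]
grip_width: 0.0873
grip_force: 0.0
```

```bash
python3 -c "
from h import *
go([.434,.053,.010],169.7)"
```

```text
t 2.15 at [0.4363 0.0526 0.3321] yaw 169.96 F [-0.2  0.9 -0. ] grip 0.08731688985311704
dpos [ 2.200e-03 -3.000e-04  3.221e-01] drot [ 0.06 -0.02  0.26]
```

arm_command:
  delta_rot:
    - [0, 0, 0.3]
    - [0, 0, 0.3]
    - [0, 0, 0.3]
    - [0, 0, 0.3]
    - [0, 0, 0.3]
    - [0, 0, 0.3]
    - [0, 0, 0.3]
    - [0, 0, 0.3]
    - [0, 0, 0.3]
    - [0, 0, 0.3]
    - [0, 0, 0.3]
    - [0, 0, 0.3]
  delta_pos:
    - [0.002, 0, 0.03]
    - [0.002, 0, 0.07]
    - [0.002, 0, 0.11]
    - [0.002, 0, 0.15]
    - [0.002, 0, 0.19]
    - [0.002, 0, 0.22]
    - [0.002, 0, 0.25]
    - [0.002, 0, 0.28]
    - [0.002, 0, 0.3]
    - [0.002, 0, 0.312]
    - [0.002, 0, 0.32]
    - [0.002, 0, 0.32]
  gripper: [-1, -1, -1, -1, -1, -1, -1, -1, -1, -1, -1, -1]

```text
time: 3.15
position: [0.4333, 0.0508, 0.011]
tool_rot: [0.094, 0.996, 0.0, -0.001]
ft_force: [-0.4, 0.3, -0.1]
grip_width: 0.087
grip_force: 0.0
```

Run:
```python
from h import *
go([.434,.053,.010],169.7)
c=cam('side');cv2.imwrite('pics/s1.png',cv2.resize(c['pixels'][100:290,200:430],None,fx=3.2,fy=3.1))
```

```text
t 3.15 at [0.4333 0.0508 0.011 ] yaw 169.2 F [-0.4  0.3 -0.1] grip 0.08703877908307879
dpos [-0.0003  0.0023  0.001 ] drot [-0.01 -0.17 -0.5 ]
```

View pics/s1.png

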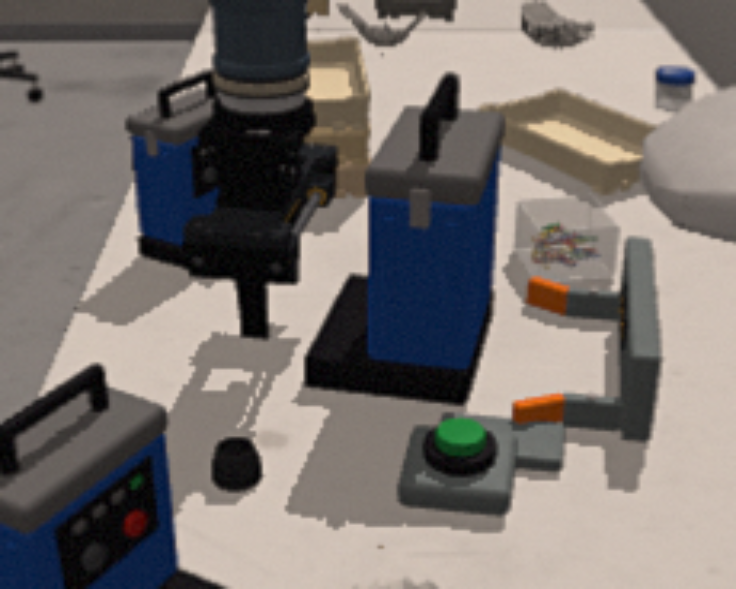

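View: the fingers (250,320) hang clear behind the black skid (310,380), in line with the dock. Pushing gently.

arm_command:
  delta_rot:
    - [0, 0, -0.5]
    - [0, 0, -0.5]
    - [0, 0, -0.5]
    - [0, 0, -0.5]
    - [0, 0, -0.5]
    - [0, 0, -0.5]
    - [0, 0, -0.5]
    - [0, 0, -0.5]
    - [0, 0, -0.5]
    - [0, 0, -0.5]
    - [0, 0, -0.5]
    - [0, 0, -0.5]
  delta_pos:
    - [-0.01, 0, 0]
    - [-0.02, 0, 0]
    - [-0.026, 0, 0]
    - [-0.03, 0, 0]
    - [-0.034, 0, 0]
    - [-0.038, 0, 0]
    - [-0.042, 0, 0]
    - [-0.047, 0, 0]
    - [-0.052, 0, 0]
    - [-0.057, 0, 0]
    - [-0.062, 0, 0]
    - [-0.067, 0, 0]
  gripper: [-1, -1, -1, -1, -1, -1, -1, -1, -1, -1, -1, -1]

```text
time: 4.2
position: [0.4967, 0.0388, 0.0124]
tool_rot: [0.09, 0.996, 0.0, -0.003]
ft_force: [-8.3, 0.4, 10.0]
grip_width: 0.0869
grip_force: 4.3
```

```bash
cat >> h.py <<'E'
def box(tag):
    c=cam('top');P=c['pixels']
    hsv=cv2.cvtColor(P,cv2.COLOR_BGR2HSV)
    # orange flares centres
    m=cv2.inRange(hsv,(3,130,90),(18,255,255)); n,l,s,ce=cv2.connectedComponentsWithStats(m)
    print('or',[ce[i].round(1).tolist() for i in range(1,n) if s[i,4]>15])
    cv2.imwrite(f'pics/{tag}.png',cv2.resize(P[110:250,240:400],None,fx=4.2,fy=4.2,interpolation=cv2.INTER_CUBIC))
def dock():
    o=status.get_obs(); a=np.radians(-10.3); r=np.array(o['position'])[:2]-[.711,0]
    print('tcp in dock: x',(r@[np.cos(a),np.sin(a)]).round(4),'y',(r@[-np.sin(a),np.cos(a)]).round(4))
E
python3 -c "
from h import *
go([.574,.025,.010],169.7);dock();box('t1')"
```

```text
t 4.2 at [0.4967 0.0388 0.0124] yaw 169.72 F [-8.3  0.4 10. ] grip 0.08685257775768047
dpos [-0.0786  0.0002  0.0019] drot [-0.01 -0.39  0.02]
tcp in dock: x -0.2178 y -0.0002
or [[290.2, 154.9], [351.2, 166.8]]
```

View pics/t1.png

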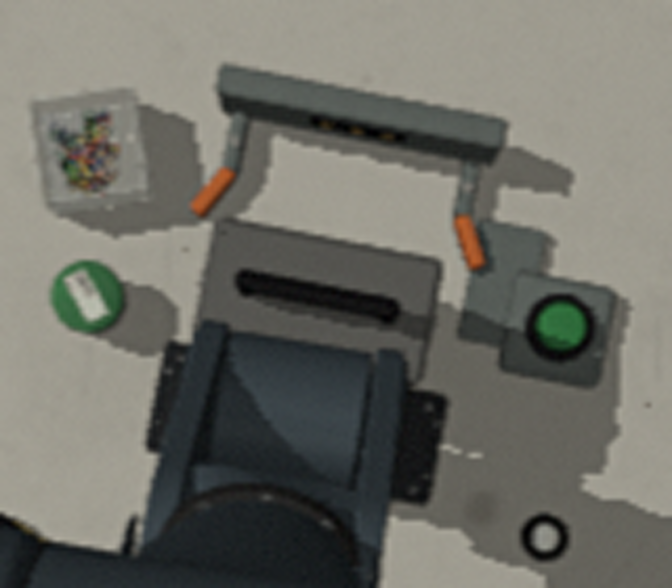

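The box has turned square with the dock (lid front edge (215,220)–(440,262)) and lies in line with the mouth. The 10 N vertical force is unexpected, so I check from the side.

Run:
```python
from h import *
o=status.get_obs();print(o['ft_force'],o['moment'],o['joint_torque'])
c=cam('side');cv2.imwrite('pics/s2.png',cv2.resize(c['pixels'][100:270,230:430],None,fx=3.5,fy=3.5))
o=status.get_obs();print(o['ft_force'],o['position'])
```

```text
[-3.43907458  0.29064571  1.9560009 ] [-0.00850051  0.2458199  -0.00718816] [-1.59572465e-01 -3.88568115e+01 -7.49174729e+00 -4.18476966e-04
 -5.64247761e-01 -1.29723764e-02]
[-3.80247558  0.51541518  2.21078856] [0.49858963 0.03846277 0.01236607]
```

View pics/s2.png

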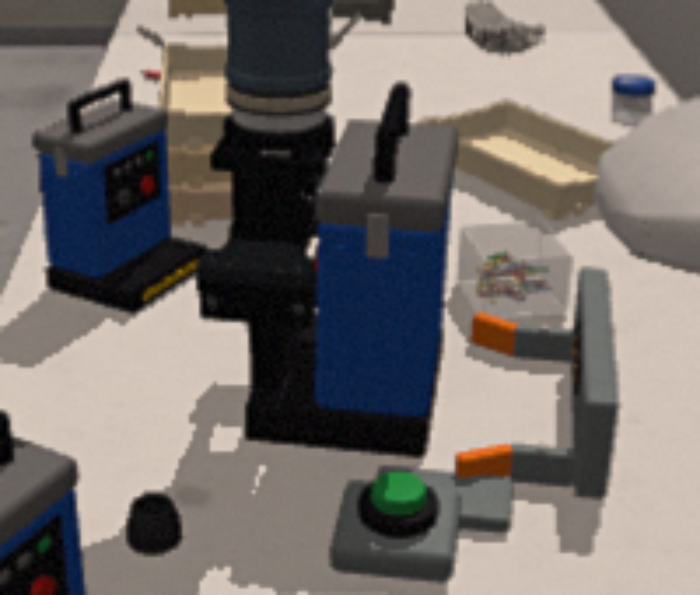

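The box stands upright and square; forces have settled to a few N. Continuing.

arm_command:
  delta_rot:
    - [0, 0, 0]
    - [0, 0, 0]
    - [0, 0, 0]
    - [0, 0, 0]
    - [0, 0, 0]
    - [0, 0, 0]
    - [0, 0, 0]
    - [0, 0, 0]
    - [0, 0, 0]
    - [0, 0, 0]
    - [0, 0, 0]
    - [0, 0, 0]
  delta_pos:
    - [-0.004, 0, 0]
    - [-0.009, 0, 0]
    - [-0.014, 0, 0]
    - [-0.019, 0, 0]
    - [-0.024, 0, 0]
    - [-0.029, 0, 0]
    - [-0.034, 0, 0]
    - [-0.039, 0, 0]
    - [-0.044, 0, 0]
    - [-0.049, 0, 0]
    - [-0.054, 0, 0]
    - [-0.059, 0, 0]
  gripper: [-1, -1, -1, -1, -1, -1, -1, -1, -1, -1, -1, -1]

```text
time: 5.3
position: [0.5555, 0.0283, 0.0124]
tool_rot: [0.089, 0.996, 0.0, -0.003]
ft_force: [-6.5, 2.0, 6.5]
grip_width: 0.0869
grip_force: 3.3
```

```bash
python3 -c "
from h import *
go([.574,.025,.010],169.7);dock()"
```

```text
t 5.3 at [0.5555 0.0283 0.0124] yaw 169.75 F [-6.5  2.   6.5] grip 0.08685159163856605
dpos [-0.0189  0.0001  0.0023] drot [-0.01 -0.29  0.05]
tcp in dock: x -0.1581 y 0.0
```

Expect contact with the stop after about 20 mm; go slowly and read the force.

arm_command:
  delta_rot:
    - [0, 0, 0]
    - [0, 0, 0]
    - [0, 0, 0]
    - [0, 0, 0]
    - [0, 0, 0]
    - [0, 0, 0]
    - [0, 0, 0]
    - [0, 0, 0]
  delta_pos:
    - [-0.003, 0, 0]
    - [-0.006, 0, 0]
    - [-0.009, 0, 0]
    - [-0.011, 0, 0]
    - [-0.013, 0, 0]
    - [-0.015, 0, 0]
    - [-0.017, 0, 0]
    - [-0.018, 0, 0]
  gripper: [-1, -1, -1, -1, -1, -1, -1, -1]

```text
time: 5.97
position: [0.5739, 0.0249, 0.0123]
tool_rot: [0.089, 0.996, 0.0, -0.002]
ft_force: [-6.2, 2.2, 5.9]
grip_width: 0.0869
grip_force: 3.3
```

```bash
python3 -c "
from h import *
go([.574,.025,.010],169.7);dock()"
```

```text
t 5.9667 at [0.5739 0.0249 0.0123] yaw 169.73 F [-6.2  2.2  5.9] grip 0.08690780148159497
dpos [-0.0001  0.0001  0.0023] drot [-0.01 -0.2   0.03]
tcp in dock: x -0.1393 y 0.0
```

Still sliding. On in 1 mm rows, a few at a time.

arm_command:
  delta_rot:
    - [0, 0, 0]
    - [0, 0, 0]
    - [0, 0, 0]
    - [0, 0, 0]
  delta_pos:
    - [-0.001, 0, 0]
    - [-0.002, 0, 0]
    - [-0.003, 0, 0]
    - [-0.004, 0, 0]
  gripper: [-1, -1, -1, -1]

```text
time: 6.3
position: [0.5774, 0.0243, 0.0124]
tool_rot: [0.089, 0.996, 0.0, -0.002]
ft_force: [-6.4, 1.1, 5.6]
grip_width: 0.0872
grip_force: 3.3
```

arm_command:
  delta_rot:
    - [0, 0, 0]
    - [0, 0, 0]
    - [0, 0, 0]
    - [0, 0, 0]
  delta_pos:
    - [-0.001, 0, 0]
    - [-0.002, 0, 0]
    - [-0.003, 0, 0]
    - [-0.004, 0, 0]
  gripper: [-1, -1, -1, -1]

```text
time: 6.63
position: [0.5813, 0.0236, 0.0124]
tool_rot: [0.089, 0.996, 0.0, -0.002]
ft_force: [-7.4, 1.4, 5.2]
grip_width: 0.087
grip_force: 3.3
```

arm_command:
  delta_rot:
    - [0, 0, 0]
    - [0, 0, 0]
    - [0, 0, 0]
  delta_pos:
    - [-0.001, 0, 0]
    - [-0.002, 0, 0]
    - [-0.003, 0, 0]
  gripper: [-1, -1, -1]

```text
time: 6.88
position: [0.5843, 0.0231, 0.0124]
tool_rot: [0.089, 0.996, 0.0, -0.002]
ft_force: [-7.6, 1.4, 6.3]
grip_width: 0.087
grip_force: 3.3
```

```bash
python3 -c "
from h import *
dock();box('t2')"
```

```text
tcp in dock: x -0.1288 y 0.0
or [[289.4, 155.5], [351.5, 167.2]]
```

View pics/t2.png

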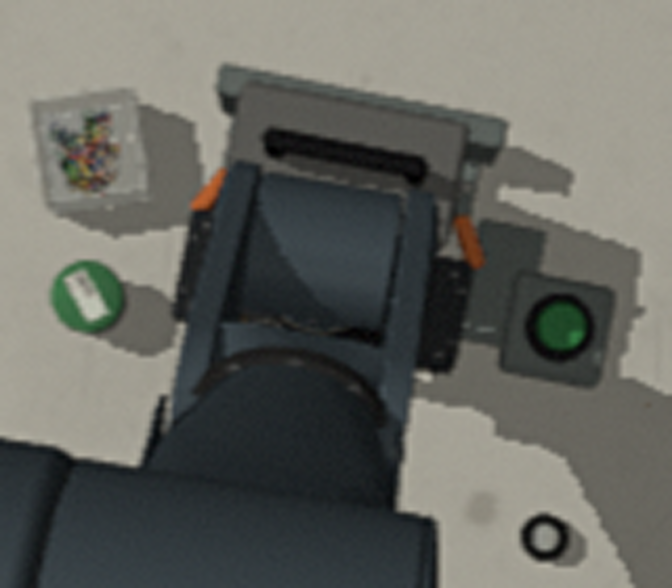

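Lid front edge is at (238,82)–(468,125), nearly over the stop and square to it, inside both flares. A few mm remain; continue until the force rises.

arm_command:
  delta_rot:
    - [0, 0, 0]
    - [0, 0, 0]
    - [0, 0, 0]
  delta_pos:
    - [-0.001, 0, 0]
    - [-0.002, 0, 0]
    - [-0.003, 0, 0]
  gripper: [-1, -1, -1]

```text
time: 7.18
position: [0.5873, 0.0225, 0.0124]
tool_rot: [0.089, 0.996, 0.0, -0.002]
ft_force: [-6.4, 1.9, 5.1]
grip_width: 0.0872
grip_force: 3.3
```

```bash
python3 -c "
from h import *
import pickle
c=pickle.load(open('top.pkl','rb'))
P=lambda x,y,z: onz(c,(x+.5)/4.2-.5+240,(y+.5)/4.2-.5+110,z)[:2]
a=np.radians(-10.3)
for q in((238,82),(468,125)):
    r=P(*q,.192)-[.711,0];print(r@[np.cos(a),np.sin(a)],r@[-np.sin(a),np.cos(a)])
dock();print(status.get_obs()['ft_force'])"
```

```text
-0.013944357551733387 0.07675880720967702
-0.0125899907634504 -0.07089126814940058
tcp in dock: x -0.1258 y 0.0
[-6.36261825  1.9016864   5.09114693]
```

Fingers appear ~10 mm further in than my edge estimate; I check the robot/camera consistency by projecting the fingertips.

Run:
```python
from h import *
import pickle
c=pickle.load(open('side.pkl','rb'))
def proj(c,p):
    q=np.linalg.inv(c['pose'])@np.r_[p,1]; s=q[:2]/q[2]; k=1+c['k1']*(s@s)
    return np.array([c['fx']*s[0]*k+c['cx'],c['fy']*s[1]*k+c['cy']])
a=np.radians(169.2);ty=np.array([np.sin(a),-np.cos(a),0]);tx=np.array([np.cos(a),np.sin(a),0])
p=np.array([.4333,.0508,.011])
for s in(-.0585,-.0435,.05):
  for e in(-.0095,.0095): u=proj(c,p+ty*s+tx*e);print('finger',s,e,((u-[200,100])*[3.2,3.1]).round(0),'in s1')
for n,b in(('skid NR bottom',(307,385,0)),('skid NR top',(307,355,.03)),('skid FR bottom',(463,402,0)),('skid NL top',(352,275,.03))):
    print(n,onz(c,200+b[0]/3.2,100+b[1]/3.1,b[2]).round(4))
# current estimated box corner in the side view for a new frame
c2=cam('side');cv2.imwrite('pics/s3.png',cv2.resize(c2['pixels'][120:250,270:420],None,fx=5,fy=4.6,interpolation=cv2.INTER_CUBIC))
o=status.get_obs();p=o['position'];a=np.radians(169.7);ty=np.array([np.sin(a),-np.cos(a),0]);tx=np.array([np.cos(a),np.sin(a),0])
for s in(-.0585,-.0435):
  for e in(-.0095,.0095):
    for z in (0,.06): print('now finger',s,e,z,((proj(c,p+ty*s+tx*e+[0,0,z])-[270,120])*[5,4.6]).round(0))
```

```text
finger -0.0585 -0.0095 [260. 366.] in s1
finger -0.0585 0.0095 [236. 364.] in s1
finger -0.0435 -0.0095 [265. 357.] in s1
finger -0.0435 0.0095 [242. 355.] in s1
finger 0.05 -0.0095 [292. 303.] in s1
finger 0.05 0.0095 [271. 301.] in s1
skid NR bottom [ 0.4683 -0.0191  0.    ]
skid NR top [ 0.469  -0.0224  0.03  ]
skid FR bottom [ 0.5874 -0.0449  0.    ]
skid NL top [0.503  0.1147 0.03  ]
now finger -0.0585 -0.0095 0 [372. 477.]
now finger -0.0585 -0.0095 0.06 [377. 378.]
now finger -0.0585 0.0095 0 [333. 473.]
now finger -0.0585 0.0095 0.06 [337. 375.]
now finger -0.0435 -0.0095 0 [375. 462.]
now finger -0.0435 -0.0095 0.06 [380. 364.]
now finger -0.0435 0.0095 0 [336. 459.]
now finger -0.0435 0.0095 0.06 [340. 361.]
```

View pics/s3.png

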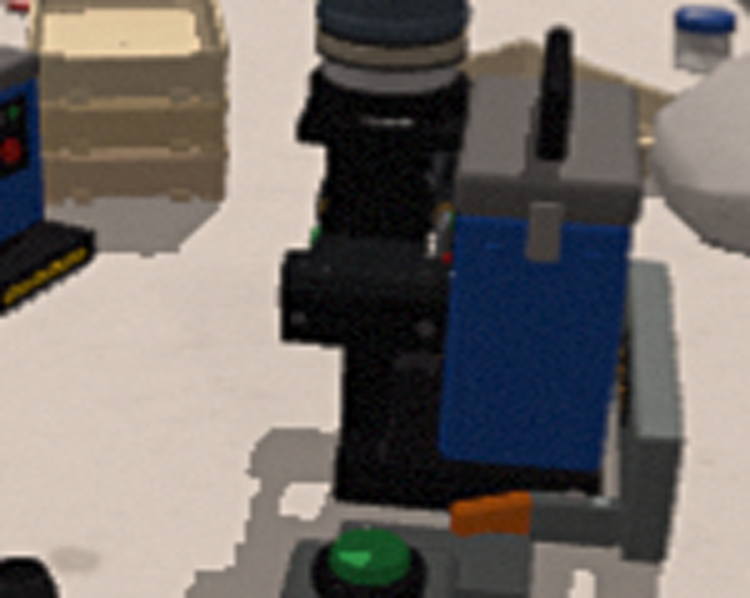

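Picture: the fingertips sit above the skid step (finger bottom merges with the skid at (340,400–500)), with the gripper body near the case. When open, the fingertips are ~18 mm higher than the TCP, so they ride on the skid. I'll retreat, close the fingers (true tip at the TCP), and push on the skid edge.

arm_command:
  delta_rot:
    - [0, 0, 0]
    - [0, 0, 0]
    - [0, 0, 0]
    - [0, 0, 0]
    - [0, 0, 0]
    - [0, 0, 0]
    - [0, 0, 0]
    - [0, 0, 0]
    - [0, 0, 0]
    - [0, 0, 0]
    - [0, 0, 0]
    - [0, 0, 0]
  delta_pos:
    - [0.001, 0, -0.003]
    - [0.004, 0, -0.01]
    - [0.01, 0, -0.02]
    - [0.02, 0, -0.03]
    - [0.035, 0, -0.035]
    - [0.05, 0, -0.035]
    - [0.06, 0, -0.035]
    - [0.06, 0, -0.035]
    - [0.06, 0, -0.035]
    - [0.06, 0, -0.035]
    - [0.06, 0, -0.035]
    - [0.06, 0, -0.035]
  gripper: [-1, -1, -1, -1, -1, -1, -1, 1, 1, 1, 1, 1]
  grip_force: 10

```text
time: 8.23
position: [0.5314, 0.0324, 0.0473]
tool_rot: [0.09, 0.996, -0.0, 0.001]
ft_force: [-0.1, -0.7, 0.0]
grip_width: 0.0615
grip_force: 0.0
```

Run:
```python
from h import *
dock();go([.52,.0335,.011],169.7)
c=cam('top');P=c['pixels'];hsv=cv2.cvtColor(P,cv2.COLOR_BGR2HSV)
a=np.radians(-10.3)
def D(u,v,z): r=onz(c,u,v,z)[:2]-[.711,0]; return np.round([r@[np.cos(a),np.sin(a)],r@[-np.sin(a),np.cos(a)]],4)
# yellow strip on near skid edge
m=cv2.inRange(hsv,(20,80,60),(35,255,255)); ys,xs=np.nonzero(m); k=(xs>270)&(xs<360)&(ys>150)&(ys<240)
for u,v in list(zip(xs[k],ys[k]))[::4]: print(u,v,D(u,v,.02))
# handle (black) centroid on lid
m=cv2.inRange(hsv,(0,0,0),(179,255,38)); n,l,s,ce=cv2.connectedComponentsWithStats(m)
for i in range(1,n):
    if 270<ce[i][0]<370 and 120<ce[i][1]<250 and s[i,4]>20: print(s[i],ce[i].round(1),D(*ce[i],.225))
```

```text
tcp in dock: x -0.1825 y -0.0002
t 8.2333 at [0.5314 0.0324 0.0473] yaw 169.69 F [-0.1 -0.7  0. ] grip 0.0615080090006179
dpos [ 0.0114 -0.001   0.0363] drot [ 0.    0.06 -0.01]
[303 140  39  14 223] [322.1 145.7] [-0.05    0.0002]
[277 178   9  26  83] [280.6 190.4] [-0.1835  0.0822]
[365 233  10  10  42] [369.9 237.5] [-0.2572 -0.1641]
```

arm_command:
  delta_rot:
    - [0, 0, 0]
    - [0, 0, 0]
    - [0, 0, 0]
    - [0, 0, 0]
    - [0, 0, 0]
    - [0, 0, 0]
    - [0, 0, 0]
    - [0, 0, 0]
    - [0, 0, 0]
    - [0, 0, 0]
    - [0, 0, 0]
    - [0, 0, 0]
  delta_pos:
    - [0, 0, 0]
    - [0, 0, 0]
    - [0, 0, 0]
    - [0, 0, 0]
    - [0, 0, 0]
    - [0, 0, 0]
    - [0, 0, 0]
    - [0, 0, 0.008]
    - [0, 0, 0.016]
    - [0, 0, 0.024]
    - [0, 0, 0.032]
    - [0, 0, 0.037]
  gripper: [1, 1, 1, 1, 1, 1, 1, 1, 1, 1, 1, 1]

```text
time: 9.28
position: [0.5296, 0.0328, 0.0088]
tool_rot: [0.09, 0.996, 0.0, -0.001]
ft_force: [0.7, 0.6, -0.6]
grip_width: 0.0006
grip_force: 0.0
```

arm_command:
  delta_rot:
    - [0, 0, 0]
    - [0, 0, 0]
    - [0, 0, 0]
    - [0, 0, 0]
    - [0, 0, 0]
    - [0, 0, 0]
    - [0, 0, 0]
    - [0, 0, 0]
  delta_pos:
    - [0, 0, 0]
    - [-0.004, 0, 0]
    - [-0.009, 0, 0]
    - [-0.014, 0, 0]
    - [-0.019, 0, 0]
    - [-0.024, 0, 0]
    - [-0.029, 0, 0]
    - [-0.033, 0, 0]
  gripper: [1, 1, 1, 1, 1, 1, 1, 1]

```text
time: 9.95
position: [0.5638, 0.0266, 0.0106]
tool_rot: [0.09, 0.996, -0.0, 0.0]
ft_force: [-0.1, 0.1, -0.3]
grip_width: 0.0006
grip_force: 0.0
```

```bash
python3 -c "
from h import *
dock();go([.574,.025,.010],169.7)"
```

```text
tcp in dock: x -0.1496 y -0.0002
t 9.95 at [0.5638 0.0266 0.0106] yaw 169.7 F [-0.1  0.1 -0.3] grip 0.0005619559723938351
dpos [-0.0103  0.0003  0.0006] drot [ 0.    0.06 -0.  ]
```

arm_command:
  delta_rot:
    - [0, 0, 0]
    - [0, 0, 0]
    - [0, 0, 0]
    - [0, 0, 0]
    - [0, 0, 0]
    - [0, 0, 0]
  delta_pos:
    - [-0.001, 0, 0]
    - [-0.0025, 0, 0]
    - [-0.004, 0, 0]
    - [-0.0055, 0, 0]
    - [-0.007, 0, 0]
    - [-0.008, 0, 0]
  gripper: [1, 1, 1, 1, 1, 1]

```text
time: 10.45
position: [0.5708, 0.0253, 0.0103]
tool_rot: [0.09, 0.996, -0.0, -0.0]
ft_force: [0.2, 0.6, -0.2]
grip_width: 0.0006
grip_force: 0.0
```

arm_command:
  delta_rot:
    - [0, 0, 0]
    - [0, 0, 0]
    - [0, 0, 0]
    - [0, 0, 0]
    - [0, 0, 0]
  delta_pos:
    - [-0.001, 0, 0]
    - [-0.002, 0, 0]
    - [-0.003, 0, 0]
    - [-0.004, 0, 0]
    - [-0.005, 0, 0]
  gripper: [1, 1, 1, 1, 1]

```text
time: 10.87
position: [0.5757, 0.0244, 0.0104]
tool_rot: [0.09, 0.996, 0.0, -0.0]
ft_force: [0.2, 0.5, 0.4]
grip_width: 0.0004
grip_force: 0.0
```

arm_command:
  delta_rot:
    - [0, 0, 0]
    - [0, 0, 0]
    - [0, 0, 0]
    - [0, 0, 0]
    - [0, 0, 0]
  delta_pos:
    - [-0.001, 0, 0]
    - [-0.002, 0, 0]
    - [-0.003, 0, 0]
    - [-0.0035, 0, 0]
    - [-0.004, 0, 0]
  gripper: [1, 1, 1, 1, 1]

```text
time: 11.28
position: [0.5796, 0.0237, 0.0103]
tool_rot: [0.09, 0.996, 0.0, -0.0]
ft_force: [0.1, -0.5, 0.4]
grip_width: 0.0005
grip_force: 0.0
```

Run:
```python
from h import *
dock();print(status.get_obs()['ft_force'])
c=cam('top');P=c['pixels'];hsv=cv2.cvtColor(P,cv2.COLOR_BGR2HSV)
a=np.radians(-10.3)
def D(c,u,v,z): r=onz(c,u,v,z)[:2]-[.711,0]; return np.round([r@[np.cos(a),np.sin(a)],r@[-np.sin(a),np.cos(a)]],4)
m=cv2.inRange(hsv,(0,0,0),(179,255,38)); n,l,s,ce=cv2.connectedComponentsWithStats(m)
for i in range(1,n):
    if 270<ce[i][0]<370 and 120<ce[i][1]<170 and s[i,4]>20: print('handle',s[i],ce[i].round(1),D(c,*ce[i],.225))
# dock frame -> side picture: black extent per row near skid's near-right corner
c=cam('side');V=c['pixels'].max(2)
pr=lambda p:(lambda q:(lambda s:(s*(1+c['k1']*(s@s))*[c['fx'],c['fy']]+[c['cx'],c['cy']]).round(1))(q[:2]/q[2]))(np.linalg.inv(c['pose'])@np.r_[p,1])
w=lambda x,y,z:np.r_[[.711,0]+np.array([[np.cos(a),-np.sin(a)],[np.sin(a),np.cos(a)]])@[x,y],z]
for f in(-.012,-.008,-.004,0): print('front',f,'skid NR bottom',pr(w(f-.128,-.075,0)),'top',pr(w(f-.128,-.075,.03)),'FR bottom',pr(w(f,-.075,0)),'case NR bottom',pr(w(f-.079,-.074,.03)), 'z.15',pr(w(f-.079,-.074,.15)))
print('finger tip now',pr(status.get_obs()['position']))
for v in range(200,234,2):
    r=V[v,325:410]; d=np.nonzero(r<50)[0]+325; print(v,d.min() if len(d) else None,d.max() if len(d) else None,end='; ')
blue=cv2.inRange(cv2.cvtColor(c['pixels'],cv2.COLOR_BGR2HSV),(105,150,30),(125,255,255))
print()
for v in range(175,222,5): x=np.nonzero(blue[v,330:420])[0]+330; print(v,x.min(),x.max(),end='; ')
```

```text
tcp in dock: x -0.1335 y -0.0001
[ 0.06480063 -0.49737158  0.41765892]
handle [303 140  39  14 221] [322.1 145.7] [-0.05    0.0004]
front -0.012 skid NR bottom [333.5 230.6] top [333.8 220.1] FR bottom [386.9 235.6] case NR bottom [354.4 221.7] z.15 [357.2 175.8]
front -0.008 skid NR bottom [335.1 230.8] top [335.4 220.3] FR bottom [388.6 235.8] case NR bottom [356.1 221.9] z.15 [359.  175.9]
front -0.004 skid NR bottom [336.7 230.9] top [337.1 220.4] FR bottom [390.3 235.9] case NR bottom [357.8 222. ] z.15 [360.8 176.1]
front 0 skid NR bottom [338.4 231.1] top [338.8 220.6] FR bottom [392.  236.1] case NR bottom [359.5 222.2] z.15 [362.6 176.2]
finger tip now [339.7 211.6]
200 338 395; 202 338 395; 204 338 395; 206 341 395; 208 340 395; 210 340 395; 212 339 395; 214 339 357; 216 338 357; 218 338 404; 220 337 404; 222 337 403; 224 337 403; 226 337 403; 228 337 403; 230 350 403; 232 381 402; 
175 361 394; 180 360 394; 185 360 393; 190 360 393; 195 359 392; 200 358 392; 205 358 391; 210 358 390; 215 357 389; 220 361 389;
```

arm_command:
  delta_rot:
    - [0, 0, 0]
    - [0, 0, 0]
    - [0, 0, 0]
    - [0, 0, 0]
  delta_pos:
    - [-0.001, 0, 0]
    - [-0.002, 0, 0]
    - [-0.003, 0, 0]
    - [-0.004, 0, 0]
  gripper: [1, 1, 1, 1]

```text
time: 11.72
position: [0.5836, 0.023, 0.0104]
tool_rot: [0.09, 0.996, 0.0, 0.0]
ft_force: [-0.4, 0.5, -0.3]
grip_width: 0.0002
grip_force: 0.0
```

No contact yet where the edge should be. I retreat a little and measure where the fingertip really is in the side picture.

arm_command:
  delta_rot:
    - [0, 0, 0]
    - [0, 0, 0]
    - [0, 0, 0]
    - [0, 0, 0]
    - [0, 0, 0]
    - [0, 0, 0]
  delta_pos:
    - [0.01, 0, 0]
    - [0.025, 0, 0]
    - [0.04, 0, 0]
    - [0.055, 0, 0]
    - [0.07, 0, 0]
    - [0.07, 0, 0]
  gripper: [1, 1, 1, 1, 1, 1]

```text
time: 12.22
position: [0.5102, 0.0365, 0.0101]
tool_rot: [0.09, 0.996, 0.0, -0.003]
ft_force: [0.0, 0.7, -0.4]
grip_width: 0.0007
grip_force: 0.0
```

```bash
cat >> h.py <<'E'
def pr(c,p):
    q=np.linalg.inv(c['pose'])@np.r_[p,1]; s=q[:2]/q[2]
    return (s*(1+c['k1']*(s@s))*[c['fx'],c['fy']]+[c['cx'],c['cy']]).round(1)
E
python3 - <<'E'
from h import *
c=cam('side');o=status.get_obs();dock();p=np.array(o['position'])
print('tip',pr(c,p),'at +30mm z',pr(c,p+[0,0,.03]),'+60',pr(c,p+[0,0,.06]),'x+10mm',pr(c,p+[.01,0,0]))
u0,v0=np.int32(pr(c,p)); V=c['pixels'].max(2)
np.set_printoptions(linewidth=250)
print('cols',u0-22,'to',u0+26)
for v in range(v0-34,v0+22,2): print(v,V[v,u0-22:u0+46:2])
E
```

```text
tcp in dock: x -0.2012 y -0.0
tip [313.8 209.3] at +30mm z [313.8 199.2] +60 [313.8 188.8] x+10mm [317.7 209.3]
cols 291 to 339
175 [212  13  28  29  23  27  24  24  25  26  26  22  27  25  28  23  43  43  28  65 216  63  58  56  59  58  59  55  52 184 215 212 211 212]
177 [130  10  21  27  30  28  25  29  26  24  19  23  29  25  47  33  39  45  13 137 215 100  85  66  59  56  60  67  92 218 210 213 212 210]
179 [122  13  22  15  17  15  17  19  18  18  21  21  26  23  32  39  26  52  26 212 210  99 101  96  97  97 100  94 100 216 210 210 210 181]
181 [ 81   2  16  13  14  17  17  22  22  17  12  17  15  16  16  20  19  55  56 213 208  98  99  92  97  99  96  97  99 215 214 214 214 176]
183 [ 87   5   2  13   9   9  14  11  10  10   8   9  15  12  19  19  12 166 202 211 208  97  99  96  97 101  95  96 105 216 209 210 213 212]
185 [213   0  23   8  11   7  15   9   8  11  11   7   9  11   6  12  21 217 204 204 201  96 100  97  94  98  96  94 104 211 211 213 213 211]
187 [219   8  40  18  10  13   6  11  12  11  16   7   8   2   4   2  21 215 209 204 126 128  99  92  88  93  94  94 146
[... 2303 characters left out ...]
132 133 132 205 133 136 133 133 133 134 135 131 143 216 211 211 212 213 211 209 209 212  37  14  19  15   9  11  15  16  20  11  19]
223 [134 136 132 134 132 134 131 132 132 134 133 135 133 131 152 211 208 208 207 209 209 212 210  18  10   2  10  16  10  12   7   4   9  11]
225 [134 135 137 136 137 132 136 133 134 133 133 134 133 131 147 213 210 211 213 209 209 209 212  21   7  12   8   6  16  16  11  10  11  12]
227 [136 135 136 135 135 134 133 136 135 134 134 134 134 129 214 212 212 210 208 205 209 212 146  21   4   8   0   7   7   7  14   8  12  12]
229 [133 135 135 134 134 134 136 133 133 135 134 132 134 143 214 211 212 210 211 209 208 213 136  97  51  37  26  26  15   7   2   6   3   5]
```

The fingertip's bottom is at row 202.5 rather than the predicted 209, so the real tip is ~20 mm above the reported TCP. I lower by that amount, watching the force.

arm_command:
  delta_rot:
    - [0, 0, 0]
    - [0, 0, 0]
    - [0, 0, 0]
    - [0, 0, 0]
    - [0, 0, 0]
    - [0, 0, 0]
  delta_pos:
    - [0, 0, 0.003]
    - [0, 0, 0.006]
    - [0, 0, 0.009]
    - [0, 0, 0.012]
    - [0, 0, 0.014]
    - [0, 0, 0.014]
  gripper: [1, 1, 1, 1, 1, 1]

```text
time: 12.77
position: [0.5145, 0.0355, -0.0043]
tool_rot: [0.09, 0.996, 0.0, -0.0]
ft_force: [0.3, 0.6, -0.9]
grip_width: 0.0006
grip_force: 0.0
```

Run:
```python
from h import *
c=cam('side');o=status.get_obs();dock();p=np.array(o['position']);print(p,o['ft_force'])
u0,v0=np.int32(pr(c,p)); V=c['pixels'].max(2);print(u0,v0)
col=V[190:225,313];print(list(zip(range(190,225),col)))
print([ (v,(np.nonzero(V[v,300:326]<60)[0]+300).tolist()) for v in (200,204)])
```

```text
tcp in dock: x -0.1997 y -0.0002
[ 0.51452578  0.03552085 -0.00408156] [ 0.15869826 -0.38628084  0.38203511]
314 214
[(190, np.uint8(12)), (191, np.uint8(11)), (192, np.uint8(9)), (193, np.uint8(8)), (194, np.uint8(7)), (195, np.uint8(14)), (196, np.uint8(12)), (197, np.uint8(9)), (198, np.uint8(8)), (199, np.uint8(11)), (200, np.uint8(8)), (201, np.uint8(4)), (202, np.uint8(0)), (203, np.uint8(5)), (204, np.uint8(14)), (205, np.uint8(5)), (206, np.uint8(2)), (207, np.uint8(11)), (208, np.uint8(66)), (209, np.uint8(132)), (210, np.uint8(135)), (211, np.uint8(132)), (212, np.uint8(136)), (213, np.uint8(134)), (214, np.uint8(134)), (215, np.uint8(135)), (216, np.uint8(133)), (217, np.uint8(135)), (218, np.uint8(133)), (219, np.uint8(134)), (220, np.uint8(133)), (221, np.uint8(135)), (222, np.uint8(135)), (223, np.uint8(135)), (224, np.uint8(135))]
[(200, [312, 313, 314, 315, 316, 317, 318, 319, 320]), (204, [312, 313, 314, 315, 316, 317, 318, 319])]
```

No bench contact at a reported z of −4 mm confirms it; the real tip is at about 15 mm. Pushing on the edge now.

arm_command:
  delta_rot:
    - [0, 0, 0]
    - [0, 0, 0]
    - [0, 0, 0]
    - [0, 0, 0]
    - [0, 0, 0]
    - [0, 0, 0]
    - [0, 0, 0]
    - [0, 0, 0]
    - [0, 0, 0]
    - [0, 0, 0]
    - [0, 0, 0]
  delta_pos:
    - [-0.006, 0, 0.003]
    - [-0.013, 0, 0.003]
    - [-0.02, 0, 0.003]
    - [-0.027, 0, 0.003]
    - [-0.033, 0, 0.003]
    - [-0.038, 0, 0.003]
    - [-0.042, 0, 0.003]
    - [-0.045, 0, 0.003]
    - [-0.048, 0, 0.003]
    - [-0.05, 0, 0.003]
    - [-0.052, 0, 0.003]
  gripper: [1, 1, 1, 1, 1, 1, 1, 1, 1, 1, 1]

```text
time: 13.73
position: [0.5653, 0.0263, -0.0067]
tool_rot: [0.09, 0.996, 0.0, -0.001]
ft_force: [-2.9, 0.2, 2.1]
grip_width: 0.0004
grip_force: 1.2
```

arm_command:
  delta_rot:
    - [0, 0, 0]
    - [0, 0, 0]
    - [0, 0, 0]
    - [0, 0, 0]
  delta_pos:
    - [-0.001, 0, 0]
    - [-0.002, 0, 0]
    - [-0.003, 0, 0]
    - [-0.004, 0, 0]
  gripper: [1, 1, 1, 1]

```text
time: 14.07
position: [0.5658, 0.0263, -0.007]
tool_rot: [0.09, 0.996, 0.0, -0.004]
ft_force: [-6.0, 0.8, 4.1]
grip_width: 0.0005
grip_force: 3.1
```

arm_command:
  delta_rot:
    - [0, 0, 0]
    - [0, 0, 0]
    - [0, 0, 0]
    - [0, 0, 0]
  delta_pos:
    - [-0.001, 0, 0]
    - [-0.002, 0, 0]
    - [-0.003, 0, 0]
    - [-0.004, 0, 0]
  gripper: [1, 1, 1, 1]

```text
time: 14.4
position: [0.57, 0.0256, -0.007]
tool_rot: [0.09, 0.996, 0.0, -0.004]
ft_force: [-5.5, 1.8, 4.8]
grip_width: 0.0007
grip_force: 3.0
```

```bash
python3 -c "
from h import *
dock();go([.5758,.024,-.008],169.7)"
```

```text
tcp in dock: x -0.1433 y -0.0
t 14.4 at [ 0.57    0.0256 -0.007 ] yaw 169.72 F [-5.5  1.8  4.8] grip 0.0006732450633733103
dpos [-0.006  -0.0005  0.001 ] drot [-0.01 -0.42  0.02]
```

Sliding at ~6 N, pushed on the edge. Continue to the stop.

arm_command:
  delta_rot:
    - [0, 0, 0]
    - [0, 0, 0]
    - [0, 0, 0]
    - [0, 0, 0]
  delta_pos:
    - [-0.001, 0, 0]
    - [-0.002, 0, 0]
    - [-0.003, 0, 0]
    - [-0.004, 0, 0]
  gripper: [1, 1, 1, 1]

```text
time: 14.73
position: [0.5739, 0.0249, -0.007]
tool_rot: [0.09, 0.996, 0.0, -0.004]
ft_force: [-5.4, 0.6, 3.8]
grip_width: 0.0008
grip_force: 3.0
```

arm_command:
  delta_rot:
    - [0, 0, 0]
    - [0, 0, 0]
    - [0, 0, 0]
  delta_pos:
    - [-0.001, 0, 0]
    - [-0.002, 0, 0]
    - [-0.003, 0, 0]
  gripper: [1, 1, 1]

```text
time: 14.98
position: [0.574, 0.0249, -0.0072]
tool_rot: [0.09, 0.996, 0.0, -0.007]
ft_force: [-11.0, 2.0, 8.9]
grip_width: 0.0007
grip_force: 5.5
```

arm_command:
  delta_rot:
    - [0, 0, 0]
    - [0, 0, 0]
    - [0, 0, 0]
    - [0, 0, 0]
  delta_pos:
    - [-0.001, 0, 0]
    - [-0.002, 0, 0]
    - [-0.003, 0, 0]
    - [-0.004, 0, 0]
  gripper: [1, 1, 1, 1]

```text
time: 15.32
position: [0.5738, 0.025, -0.0074]
tool_rot: [0.089, 0.996, 0.001, -0.011]
ft_force: [-15.2, 2.6, 12.2]
grip_width: 0.0007
grip_force: 8.2
```

Run:
```python
from h import *
dock();o=status.get_obs();print(o['ft_force'],o['position'])
a=np.radians(-10.3)
c=cam('top');hsv=cv2.cvtColor(c['pixels'],cv2.COLOR_BGR2HSV)
m=cv2.inRange(hsv,(0,0,0),(179,255,38)); n,l,s,ce=cv2.connectedComponentsWithStats(m)
for i in range(1,n):
    if 270<ce[i][0]<370 and 120<ce[i][1]<170 and s[i,4]>20:
        r=onz(c,*ce[i],.225)[:2]-[.711,0]
        pts=np.argwhere(l==i)[:,::-1].astype(np.float32); q=np.array([onz(c,*t,.225)[:2] for t in pts]); e=np.linalg.eigh(np.cov(q.T))[1][:,-1]
        print('handle',ce[i],r@[np.cos(a),np.sin(a)],r@[-np.sin(a),np.cos(a)],'yaw',np.degrees(np.arctan2(-e[0]*np.sign(e[1]),abs(e[1]))))
```

```text
tcp in dock: x -0.1395 y 0.0
[-15.1971336    2.55700766  12.22410989] [ 0.57376854  0.0249597  -0.00744719]
handle [322.93087558 142.35023041] -0.041134050438336685 -0.00010267730713436028 yaw -10.87584866261583
```

Stopped at −139 mm with the force rising to 15 N, and the handle centre at −41 mm (home is −40), yaw −10.9°. The box is home. Retreat and rise.

arm_command:
  delta_rot:
    - [0, 0, 0]
    - [0, 0, 0]
    - [0, 0, 0]
    - [0, 0, 0]
    - [0, 0, 0]
    - [0, 0, 0]
    - [0, 0, 0]
    - [0, 0, 0]
    - [0, 0, 0]
    - [0, 0, 0]
    - [0, 0, 0]
    - [0, 0, 0]
  delta_pos:
    - [0.004, 0, 0]
    - [0.012, 0, 0]
    - [0.025, 0, 0]
    - [0.04, 0, 0]
    - [0.055, 0, -0.01]
    - [0.06, 0, -0.04]
    - [0.06, 0, -0.08]
    - [0.06, 0, -0.12]
    - [0.06, 0, -0.16]
    - [0.06, 0, -0.2]
    - [0.06, 0, -0.24]
    - [0.06, 0, -0.28]
  gripper: [1, 1, 1, 1, 1, 1, 1, 1, 1, 1, 1, 1]

```text
time: 16.37
position: [0.526, 0.0335, 0.276]
tool_rot: [0.09, 0.996, -0.0, 0.002]
ft_force: [0.8, 0.0, -0.4]
grip_width: 0.0005
grip_force: 0.0
```

Run:
```python
from h import *
go([.574,-.147,.28],100)
a=np.radians(-10.3)
c=cam('top');hsv=cv2.cvtColor(c['pixels'],cv2.COLOR_BGR2HSV)
m=cv2.inRange(hsv,(0,0,0),(179,255,38)); n,l,s,ce=cv2.connectedComponentsWithStats(m)
for i in range(1,n):
    if 270<ce[i][0]<370 and 120<ce[i][1]<170 and s[i,4]>20:
        r=onz(c,*ce[i],.225)[:2]-[.711,0]; print('handle',ce[i],s[i],r@[np.cos(a),np.sin(a)])
```

```text
t 16.3667 at [0.526  0.0335 0.276 ] yaw 169.7 F [ 0.8  0.  -0.4] grip 0.0004996597948823292
dpos [-0.0795 -0.169  -0.0038] drot [ 0.13  0.18 69.7 ]
handle [323.11453744 142.41409692] [304 137  39  14 227] -0.04120463114502364
```

Box stayed home. Over to the button.

arm_command:
  delta_rot:
    - [0, 0, 7]
    - [0, 0, 14]
    - [0, 0, 21]
    - [0, 0, 28]
    - [0, 0, 35]
    - [0, 0, 42]
    - [0, 0, 49]
    - [0, 0, 56]
    - [0, 0, 63]
    - [0, 0, 69.7]
    - [0, 0, 69.7]
    - [0, 0, 69.7]
  delta_pos:
    - [0, -0.02, -0.004]
    - [0, -0.04, -0.004]
    - [-0.01, -0.06, -0.004]
    - [-0.02, -0.08, -0.004]
    - [-0.03, -0.1, -0.004]
    - [-0.04, -0.12, -0.004]
    - [-0.05, -0.14, -0.004]
    - [-0.065, -0.16, -0.004]
    - [-0.08, -0.169, -0.004]
    - [-0.08, -0.169, -0.004]
    - [-0.08, -0.169, -0.004]
    - [-0.08, -0.169, -0.004]
  gripper: [1, 1, 1, 1, 1, 1, 1, 1, 1, 1, 1, 1]

```text
time: 17.42
position: [0.574, -0.1472, 0.277]
tool_rot: [0.642, 0.767, 0.0, 0.0]
ft_force: [0.0, 0.0, -0.0]
grip_width: 0.0003
grip_force: 0.0
```

Run:
```python
from h import *
go([.574,-.147,.043],100)
w=cam('wrist')
hsv=cv2.cvtColor(w['pixels'],cv2.COLOR_BGR2HSV)
m=cv2.inRange(hsv,(45,90,40),(80,255,255)); n,l,s,ce=cv2.connectedComponentsWithStats(m)
for i in range(1,n):
    if s[i,4]>100: print(s[i],ce[i],onz(w,*ce[i],.043))
```

```text
t 17.4167 at [ 0.574  -0.1472  0.277 ] yaw 100.16 F [ 0.  0. -0.] grip 0.00032863927012311586
dpos [ 3.00e-04 -1.00e-04  2.34e-01] drot [0.02 0.01 0.16]
[305 157  26  27 553] [317.56057866 169.93309222] [ 0.57323632 -0.14685934  0.043     ]
[538 223  30  13 243] [553.9382716  228.10699588] [ 0.92491625 -0.17030372  0.043     ]
```

Wrist view agrees (0.573, −0.147). Descend to just above the button.

arm_command:
  delta_rot:
    - [0, 0, 0]
    - [0, 0, 0]
    - [0, 0, 0]
    - [0, 0, 0]
    - [0, 0, 0]
    - [0, 0, 0]
    - [0, 0, 0]
    - [0, 0, 0]
    - [0, 0, 0]
    - [0, 0, 0]
  delta_pos:
    - [0, 0, 0.03]
    - [0, 0, 0.065]
    - [0, 0, 0.1]
    - [0, 0, 0.135]
    - [0, 0, 0.165]
    - [0, 0, 0.19]
    - [0, 0, 0.21]
    - [0, 0, 0.225]
    - [0, 0, 0.235]
    - [0, 0, 0.237]
  gripper: [1, 1, 1, 1, 1, 1, 1, 1, 1, 1]

```text
time: 18.3
position: [0.5728, -0.146, 0.0388]
tool_rot: [0.642, 0.767, -0.0, -0.001]
ft_force: [-0.3, 0.3, -0.3]
grip_width: 0.0006
grip_force: 0.0
```

arm_command:
  delta_rot:
    - [0, 0, 0]
    - [0, 0, 0]
    - [0, 0, 0]
    - [0, 0, 0]
    - [0, 0, 0]
    - [0, 0, 0]
  delta_pos:
    - [0, 0, 0.003]
    - [0, 0, 0.006]
    - [0, 0, 0.009]
    - [0, 0, 0.012]
    - [0, 0, 0.015]
    - [0, 0, 0.016]
  gripper: [1, 1, 1, 1, 1, 1]

```text
time: 18.8
position: [0.5739, -0.147, 0.0243]
tool_rot: [0.643, 0.766, 0.0, 0.0]
ft_force: [0.0, 0.4, 0.4]
grip_width: 0.0004
grip_force: 0.2
```

Just at contact. Press further in 1 mm rows.

arm_command:
  delta_rot:
    - [0, 0, 0]
    - [0, 0, 0]
    - [0, 0, 0]
    - [0, 0, 0]
    - [0, 0, 0]
  delta_pos:
    - [0, 0, 0.001]
    - [0, 0, 0.002]
    - [0, 0, 0.003]
    - [0, 0, 0.004]
    - [0, 0, 0.005]
  gripper: [1, 1, 1, 1, 1]

```text
time: 19.22
position: [0.5739, -0.147, 0.0196]
tool_rot: [0.643, 0.766, -0.0, 0.0]
ft_force: [-1.7, 0.8, 4.3]
grip_width: 0.0006
grip_force: 2.0
```

arm_command:
  delta_rot:
    - [0, 0, 0]
    - [0, 0, 0]
    - [0, 0, 0]
    - [0, 0, 0]
  delta_pos:
    - [0, 0, 0.001]
    - [0, 0, 0.002]
    - [0, 0, 0.003]
    - [0, 0, 0.003]
  gripper: [1, 1, 1, 1]

```text
time: 19.55
position: [0.574, -0.147, 0.0181]
tool_rot: [0.643, 0.766, -0.0, 0.0]
ft_force: [-2.8, 1.2, 13.7]
grip_width: 0.0004
grip_force: 6.9
```

Bottomed out at 13.7 N, so it is fully pressed. Release and rise.

arm_command:
  delta_rot:
    - [0, 0, 0]
    - [0, 0, 0]
    - [0, 0, 0]
    - [0, 0, 0]
    - [0, 0, 0]
    - [0, 0, 0]
    - [0, 0, 0]
    - [0, 0, 0]
    - [0, 0, 0]
    - [0, 0, 0]
  delta_pos:
    - [0, 0, 0]
    - [0, 0, -0.005]
    - [0, 0, -0.015]
    - [0, 0, -0.04]
    - [0, 0, -0.08]
    - [0, 0, -0.12]
    - [0, 0, -0.16]
    - [0, 0, -0.2]
    - [0, 0, -0.2]
    - [0, 0, -0.2]
  gripper: [1, 1, 1, 1, 1, 1, 1, 1, 1, 1]

```text
time: 20.38
position: [0.5758, -0.1478, 0.2196]
tool_rot: [0.643, 0.766, 0.001, 0.004]
ft_force: [-0.5, -0.3, 0.1]
grip_width: 0.0005
grip_force: 0.0
```

Run:
```python
from h import *
a=np.radians(-10.3);print(status.get_obs()['ft_force'])
c=cam('top');hsv=cv2.cvtColor(c['pixels'],cv2.COLOR_BGR2HSV)
m=cv2.inRange(hsv,(0,0,0),(179,255,38)); n,l,s,ce=cv2.connectedComponentsWithStats(m)
for i in range(1,n):
    if 270<ce[i][0]<370 and 120<ce[i][1]<170 and s[i,4]>20:
        r=onz(c,*ce[i],.225)[:2]-[.711,0]; print('handle',ce[i],s[i],r@[np.cos(a),np.sin(a)])
print(robot.hand_in())
```

```text
[-0.54933797 -0.31484275  0.08242583]
handle [322.94444444 142.37037037] [304 137  39  14 216] -0.04117843798762395
the job is handed in; nothing more can be done
None
```

The battery box is home against the dock's back stop, the green button was pressed fully down and let go, and the job is handed in (verdict not shown); for most of the slide the fingers rode on top of the skid with the gripper body probably pushing the case, and only the last ~8 mm was pushed on the skid edge.

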